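# Find the discard chute in service and push its flap open

### The arm

A 7-joint arm with a two-finger parallel gripper is mounted at the origin on the work surface. World frame = base frame: x ahead of the robot, y to its left, z up, the work surface at z = 0. Lengths are in m, angles in rad, forces in N, time in s.
With the tool pointing down it reaches from about 0.425 to 1.025 m from the base axis. Payload 3.6 kg.
Tool frame: the origin (TCP) lies midway between the tips of the shut fingers; the grasp point (between the pads) lies behind it (bot.pinch_z is the y of the grasp point in the tool frame, in m); y points along the fingers, x is the direction in which the jaws open and shut, and the axes are right-handed (so a half turn about y gives the same grasp; the last joint's range is limited). The gripper opens to 85 mm and grips with 20 to 120 N. Pads are 22 mm wide; open, the fingers measure 114 mm over their backs; the gripper's body (76 mm by 85 mm) begins 54 mm behind the grasp point. The pads swing forward as they close: fully open they stand 13 mm farther back than shut.
Start: joints at [-1.357, 0.591, 0.048, 1.609, -0.033, 0.943, -0.034], TCP at [0.219, 0.691, 0.231] pointing down, gripper open.
Joint ranges: [-2.69, 2.69], [-0.47, 2.24], [-1.27, 1.36], [0.19, 2.51], [-1.53, 4.68], [0.08, 2.07], [-3.09, 3.09]. Speed limits (rad/s): [2.57, 2.57, 3.14, 3.14, 3.14, 3.14, 3.14].

### API

Orientations are given as a unit quaternion [w, x, y, z].
In Python, from workcell import read_state, cams, ticket, spotter, bot gives the robot as it stands.
- The arm moves only by the tool carry_out, never from a script. Its argument "commands" is a list that holds one entry, the list of rows, each a list of 7 numbers: the shift along the world's x, y, z in mm, then the turn, a rotation vector about the world's x, y, z in rad, then the gripper's target within -1 to 1 (fully open at 1, half-way at 0, shut at -1). In form: [[[x, y, z, wx, wy, wz, grip], ...]]. A call has 1 to 8 rows; each row is the pose to reach, as a shift and turn from the pose commanded when the call began; what a row does not reach only later rows make up. A row lasts 1/12 s, in which the tool goes at most 41.7 mm and 7.16 degrees, less where a joint would pass 70% of its speed; a pose out of reach is approached as far as the arm can. A call with a gripper value outside its range is refused whole. The fingers move at their own pace and stop on an object; "grip_force" is the grip in N (left out, the last holds). Time passes only in rows, so rows that repeat a pose let the fingers close. It gives the time, the measured TCP pose, the force and the opening at its end, in the units of the state.
- read_state(): the state, without advancing time (a new reading comes with each control period).
- cams.get_image(name): name is "scene" or "top" or "wrist"; returns (picture, depth): 480x640x3 uint8, blue, green, red; 480x640 float32, m along the optical axis (not along the pixel's ray), 0 where there is no reading.
- cams.camera_model(name): a dict with "fx", "fy", "cx", "cy" (pixels), "xyz" and "rotation" of the camera in the world. Camera axes: x right, y down, z forward; pixel columns grow to the right and rows downward; lengths in m; the calibration is good to about 2 mm. A picture is of the moment at which its call begins: read the wrist's pose just before it. camera_model takes no time and is no camera call; for the wrist camera it gives the pose at the moment of the call.
- ticket.finish_job(): hands the job in, once; it reports no verdict.
Trained networks look in the newest picture that a camera, given by its name, has taken for a name from the list of things; names that differ only in an ending like _2 or _b are one class to them, and where a whole thing is asked for, a point or a joint stands for the part that bears it (a point fixed in the world has none). Each returns a list of dicts, best first, with "conf" (0 to 1); they miss things now and then, are a little off and sometimes report something else, mostly with a low value. They report only what shows in the picture. A call takes as long as a camera call.
- spotter.regions_of(thing, camera): "region" (480x640 bool, what is visible of it) and "location" ([column, row] in pixels, amid what is visible of it).
- spotter.landmark_of(thing, camera): "location" ([column, row] in pixels: a listed point, or the origin of a listed thing).
The state is a dict: "clock": time; "qpos": joint angles; "dq": joint speeds; "joint_efforts": joint torques, N m; "tcp_pos": TCP position; "tool_rot": TCP orientation; "wrist_force": force on the tool from outside, world axes, zero at the start; "wrist_torque": the same for the moment, N m; "width": opening from 0.0 (shut) to 1.0 (fully open).
Only numpy, scipy, OpenCV 4.12 (cv2) and the standard library are available. Lean on these libraries where they do the work, as an engineer would, in place of code of your own. Each camera call takes 0.05 s, during which the arm holds its last target.

### The job

Only one of the four identical flaps on the discard console is in service; the others are bolted shut. Press lightly on the black pads to find the flap that rocks, without forcing the bolted ones, then push that flap steeply open, most of the way to its stop, so that it stays open by itself for the used dishes. Only press and push, pick nothing up, and leave everything else on the bench and console where it stands.

Things in the scene. Friction and masses are not known exactly. Their poses are not given: they have to be found in the camera images.
- console: fixed stainless discard console, 244 mm deep (x), 598 wide (y), deck 140 mm above the bench, 35 mm upstand on its far edge, handles outside its ends. Four identical chute flaps in a row along y, centred 225 and 100 mm either side of the middle; 76 mm of plain deck between. Origin: on the bench under the row's middle; x points away from the robot, from pads to pivots. Place and yaw vary.
- flap_a (a joint): angle of flap A, rad: 0 = shut, flush; grows as the pad end dips and the far end rises; stop at 1.25. Letters tell neither place nor which is in service. A bolted flap yields only on its rubber seal (25 N m/rad, 0.9 mm at the pad under 6 N) and springs back; it is not to be pushed over 50 N. The one in service rocks under 2 to 3 N at the pad and stays at any angle (friction pivot).
- pad_a (a point): top centre of flap A's black rubber push pad (22 mm in console x, 70 in y, 2 mm proud), 60 mm from the pivot line on the robot's side; moves with the flap. The flap is a plain aluminium plate, 112 mm (x) by 106 (y), 6 thick, flush with the deck: it reaches 82 mm from the pivot line towards the robot and 30 mm beyond it.
- pivot_a (a point): fixed point over the middle of flap A's pivot, level with the deck; the pivot axis runs along console y, 4 mm below. Two small dark steel caps on the grey cassette rim mark its ends. Under the flap is an open well, 117 mm (x) by 111 (y), floor 121 mm below the deck.
- flap_b (a joint): angle of flap B, rad: 0 = shut, flush; grows as the pad end dips and the far end rises; stop at 1.25. Letters tell neither place nor which is in service. A bolted flap yields only on its rubber seal (25 N m/rad, 0.9 mm at the pad under 6 N) and springs back; it is not to be pushed over 50 N. The one in service rocks under 2 to 3 N at the pad and stays at any angle (friction pivot).
- pad_b (a point): top centre of flap B's black rubber push pad (22 mm in console x, 70 in y, 2 mm proud), 60 mm from the pivot line on the robot's side; moves with the flap. The flap is a plain aluminium plate, 112 mm (x) by 106 (y), 6 thick, flush with the deck: it reaches 82 mm from the pivot line towards the robot and 30 mm beyond it.
- pivot_b (a point): fixed point over the middle of flap B's pivot, level with the deck; the pivot axis runs along console y, 4 mm below. Two small dark steel caps on the grey cassette rim mark its ends. Under the flap is an open well, 117 mm (x) by 111 (y), floor 121 mm below the deck.
- flap_c (a joint): angle of flap C, rad: 0 = shut, flush; grows as the pad end dips and the far end rises; stop at 1.25. Letters tell neither place nor which is in service. A bolted flap yields only on its rubber seal (25 N m/rad, 0.9 mm at the pad under 6 N) and springs back; it is not to be pushed over 50 N. The one in service rocks under 2 to 3 N at the pad and stays at any angle (friction pivot).
- pad_c (a point): top centre of flap C's black rubber push pad (22 mm in console x, 70 in y, 2 mm proud), 60 mm from the pivot line on the robot's side; moves with the flap. The flap is a plain aluminium plate, 112 mm (x) by 106 (y), 6 thick, flush with the deck: it reaches 82 mm from the pivot line towards the robot and 30 mm beyond it.
- pivot_c (a point): fixed point over the middle of flap C's pivot, level with the deck; the pivot axis runs along console y, 4 mm below. Two small dark steel caps on the grey cassette rim mark its ends. Under the flap is an open well, 117 mm (x) by 111 (y), floor 121 mm below the deck.
- flap_d (a joint): angle of flap D, rad: 0 = shut, flush; grows as the pad end dips and the far end rises; stop at 1.25. Letters tell neither place nor which is in service. A bolted flap yields only on its rubber seal (25 N m/rad, 0.9 mm at the pad under 6 N) and springs back; it is not to be pushed over 50 N. The one in service rocks under 2 to 3 N at the pad and stays at any angle (friction pivot).
- pad_d (a point): top centre of flap D's black rubber push pad (22 mm in console x, 70 in y, 2 mm proud), 60 mm from the pivot line on the robot's side; moves with the flap. The flap is a plain aluminium plate, 112 mm (x) by 106 (y), 6 thick, flush with the deck: it reaches 82 mm from the pivot line towards the robot and 30 mm beyond it.
- pivot_d (a point): fixed point over the middle of flap D's pivot, level with the deck; the pivot axis runs along console y, 4 mm below. Two small dark steel caps on the grey cassette rim mark its ends. Under the flap is an open well, 117 mm (x) by 111 (y), floor 121 mm below the deck.
- small_dishes: two small clear lidded Petri dishes piled on the steel middle strip of the console deck, 56 mm across, 29 mm high; origin under the centre
- pen: marker pen lying on the console's rear deck, 132 mm long, 15 mm thick; origin under its middle
- dish_stack: pile of nine clear Petri dishes on the bench left of the console, 94 mm across, 131 mm high; origin under the centre
- open_dish: single clear Petri dish on the bench in front of the console, 94 mm across, 15 mm high; origin under the centre
- forceps: steel forceps lying on the bench in front of the console, about 120 mm long, 7 mm high; origin under the middle
- spray: white trigger spray bottle right of the console, 76 mm across, 215 mm high; origin under the centre
- tube_rack: white rack of capped test tubes on the bench, front left, 80 x 194 mm, 97 mm high; origin under the centre

How it is judged:
By the outcome, as a careful person would: the job done as asked, in the order asked, and still so for the second after the job is handed in, with the robot touching nothing.
It also fails if it takes over 48 s, if anything falls off the work surface, if the arm or the gripper's body presses on something with over 40 N, if the wrist force passes 120 N, or if a joint passes its speed limit or range.

## Working session

There is one attempt and no reset: what is moved stays moved. The work goes in short steps, Python scripts to look and compute and a tool call to move; the robot and the scene stay as the last step left them, time stands still between calls to the robot, and variables do not carry over. Pictures are saved under pics/ and viewed, and the job is handed in when it is done.

Besides the shell and the picture viewer there is one more tool, called as a command line: name --argument value ..., lists and objects as JSON in quotes. carry_out: Moves the arm, as the interface text tells. Its arguments: {"type":"object","properties":{"commands":{"type":"array","items":{"type":"array","items":{"type":"array","items":{"type":"number"}}}},"grip_force":{"type":"number"}},"required":["commands"]}

```bash
ls; mkdir -p pics; cat > h.py <<'E'
import numpy as np,cv2
from workcell import read_state,cams,ticket,spotter,bot
def px2w(cam,u,v,depth=None,z=None):
    m=cams.camera_model(cam);R=np.array(m["rotation"]);R=R if R.shape==(3,3) else None
    d=np.array([(u-m["cx"])/m["fx"],(v-m["cy"])/m["fy"],1.0]);o=np.array(m["xyz"])
    if z is not None:
        w=R@d;return o+w*(z-o[2])/w[2]
    return o+R@(d*depth)
E
python3 - <<'E'
from h import *
s=read_state();print({k:np.round(v,3) for k,v in s.items()}); print(bot.pinch_z)
for c in ("scene","top"):
    im,d=cams.get_image(c);cv2.imwrite(f"pics/{c}0.png",im);np.save(f"{c}0.npy",d)
    print(c,cams.camera_model(c))
    for t in ("pad_a","pivot_a"):
        for r in spotter.landmark_of(t,c):
            u,v=r["location"];print(t,np.round([u,v],1),round(r["conf"],2),np.round(px2w(c,u,v,z=0.141),4), d[int(v),int(u)])
print(read_state()["clock"])
E
```

```text
pics
{'clock': np.float64(0.0), 'qpos': array([-1.357,  0.592,  0.048,  1.61 , -0.033,  0.943, -0.034]), 'dq': array([-0.001,  0.001,  0.001,  0.   ,  0.   , -0.   ,  0.001]), 'joint_efforts': array([-0.0000e+00, -5.4868e+01,  1.5460e+00, -1.9812e+01,  9.0000e-03,
        9.0000e-03, -0.0000e+00]), 'tcp_pos': array([0.219, 0.69 , 0.23 ]), 'tool_rot': array([-0.57 ,  0.571,  0.417, -0.418]), 'wrist_force': array([ 0.228, -0.45 , -0.098]), 'wrist_torque': array([ 0.059,  0.04 , -0.048]), 'width': np.float64(1.003)}
-0.0187
scene {'fx': 595.2469424995219, 'fy': 595.2469424995219, 'cx': 325.9123785091476, 'cy': 249.13294782586104, 'xyz': array([1.60608476, 0.04806313, 1.54478179]), 'rotation': array([-0.22787642,  0.65586853,  0.68128723, -0.2318545 ])}Traceback (most recent call last):
  File "<stdin>", line 8, in <module>
  File "h.py", line 7, in px2w
    w=R@d;return o+w*(z-o[2])/w[2]
      ~^~
ValueError: matmul: Input operand 0 does not have enough dimensions (has 0, gufunc core with signature (n?,k),(k,m?)->(n?,m?) requires 1)
```

```bash
sed -i 's/R=R if.*/q=R;R=Rot.from_quat([q[1],q[2],q[3],q[0]]).as_matrix() if q.size==4 else R/; 1a from scipy.spatial.transform import Rotation as Rot' h.py
python3 - <<'E'
from h import *
for c in ("scene","top"):
    im,d=cams.get_image(c);cv2.imwrite(f"pics/{c}0.png",im);np.save(f"{c}0.npy",d)
    print(c,cams.camera_model(c))
    for t in ("pad_a","pivot_a"):
        for r in spotter.landmark_of(t,c):
            u,v=r["location"];print(t,np.round([u,v],1),round(r["conf"],2),np.round(px2w(c,u,v,z=0.141),4), np.round(px2w(c,u,v,depth=d[int(v),int(u)]),4))
print(read_state()["clock"])
E
```

```text
scene {'fx': 595.2469424995219, 'fy': 595.2469424995219, 'cx': 325.9123785091476, 'cy': 249.13294782586104, 'xyz': array([1.60608476, 0.04806313, 1.54478179]), 'rotation': array([-0.22787642,  0.65586853,  0.68128723, -0.2318545 ])}
pad_a [309.  261.1] 0.91 [ 0.5587 -0.0303  0.141 ] [ 0.5582 -0.0304  0.1404]
pad_a [414.  254.3] 0.88 [0.5208 0.2802 0.141 ] [0.5194 0.2806 0.1391]
pad_a [369.9 259.3] 0.7 [0.5448 0.1489 0.141 ] [0.5455 0.1489 0.1419]
pad_a [260.9 263.2] 0.67 [ 0.5721 -0.1709  0.141 ] [ 0.5744 -0.1704  0.1441]
pad_a [338.2 267.7] 0.64 [0.5793 0.0561 0.141 ] [0.5994 0.0559 0.1685]
pad_a [372.  239.6] 0.34 [0.4697 0.156  0.141 ] [0.3645 0.166  0.011 ]
pivot_a [413.5 269.9] 0.96 [0.5783 0.2756 0.141 ] [0.5728 0.2769 0.1334]
pivot_a [306.1 280.1] 0.82 [ 0.6271 -0.035   0.141 ] [ 0.6243 -0.0353  0.1369]
pivot_a [256.5 281.1] 0.79 [ 0.6363 -0.1769  0.141 ] [ 0.6356 -0.1771  0.14  ]
top {'fx': 503.03070649208064, 'fy': 503.03070649208064, 'cx': 319.4934109434545, 'cy': 241.88379974593408, 'xyz': array([ 0.28334424, -0.0026231 ,  1.34939734]), 'rotation': array([-0.06800857,  0.70644192, -0.70172886,  0.06237999])}
pad_a [210.6 230.3] 0.97 [0.5364 0.2758 0.141 ] [0.5359 0.2752 0.1434]
pad_a [258.3 226.1] 0.91 [0.5476 0.1587 0.141 ] [0.548  0.159  0.1392]
pad_a [342.8 218.7] 0.76 [ 0.5675 -0.0491  0.141 ] [ 0.5669 -0.049   0.1434]
pad_a [391.2 214.8] 0.67 [ 0.578  -0.1685  0.141 ] [ 0.5777 -0.1683  0.1422]
pivot_a [388.3 191.6] 0.94 [ 0.6373 -0.1624  0.141 ] [ 0.6372 -0.1623  0.1416]
pivot_a [254.1 204.6] 0.91 [0.6021 0.1708 0.141 ] [0.6005 0.1699 0.1472]
pivot_a [340.5 194.7] 0.75 [ 0.6287 -0.0435  0.141 ] [ 0.6282 -0.0434  0.1427]
pivot_a [210.8 208.3] 0.6 [0.5921 0.2779 0.141 ] [0.5928 0.2786 0.1382]
pivot_a [301.3 223.8] 0.26 [0.554 0.053 0.141] [0.5534 0.0528 0.144 ]
0.4
```

View pics/scene0.png

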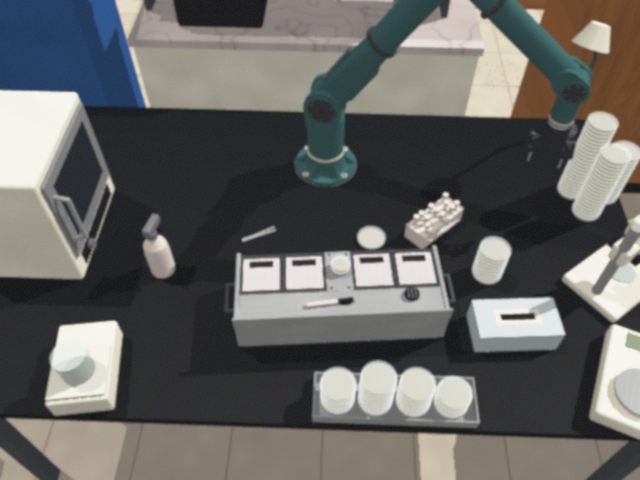

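View pics/top0.png

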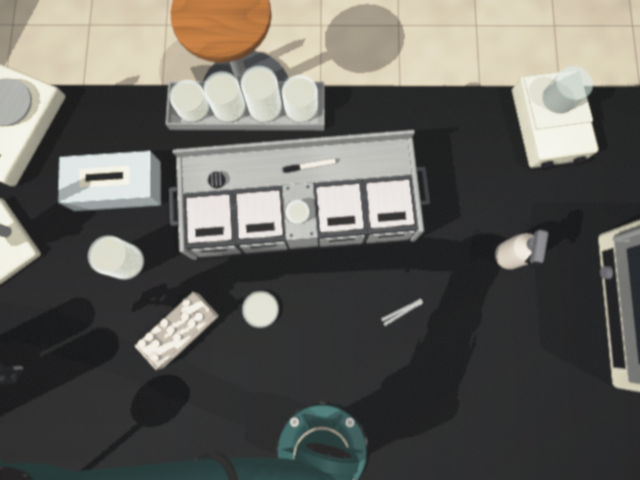

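The top view shows the four pads at about (210,230), (258,226), (342,218) and (391,215). The small dishes are in the middle at (297,211). I'll fit the console pose next.

```bash
python3 - <<'E'
from h import *
im=cv2.imread("pics/top0.png");cv2.imwrite("pics/topz.png",cv2.resize(im[150:270,165:435],None,fx=2.9,fy=2.9,interpolation=cv2.INTER_CUBIC))
d=np.load("top0.npy")
pads=np.array([[210.6,230.3],[258.3,226.1],[342.8,218.7],[391.2,214.8]])
piv=np.array([[210.8,208.3],[254.1,204.6],[340.5,194.7],[388.3,191.6]])
# refine pads by dark blob centroid
ref=[]
g=im.max(2)
for p in pads:
    u,v=np.round(p).astype(int);w=np.zeros_like(g);w[v-8:v+9,u-20:u+21]=1
    n,l,st,c=cv2.connectedComponentsWithStats(((g<90)&(w>0)).astype(np.uint8))
    ok=[i for i in range(1,n)]
    i=min(ok,key=lambda i:np.hypot(*(c[i]-p)));print(p,c[i],st[i]);ref.append(c[i])
yy=np.array([225,100,-100,-225])/1e3
W=np.array([px2w("top",*p,z=.142) for p in ref])[:,:2]
V=np.array([px2w("top",*p,z=.14) for p in piv])[:,:2]
print(W,V)
def fit(src,dst):
    a=src-src.mean(0);b=dst-dst.mean(0);U,S,Vt=np.linalg.svd(a.T@b);R=(Vt.T@U.T);t=dst.mean(0)-R@src.mean(0);return R,t
src=np.c_[np.full(4,-.06),yy]
for s,t_,n in((src,W,'pads'),(np.r_[src,np.c_[np.zeros(4),yy]],np.r_[W,V],'all')):
    R,t=fit(s,t_);print(n,np.degrees(np.arctan2(R[1,0],R[0,0])),t,np.round((s@R.T+t-t_)*1e3,1).tolist())
E
```

```text
[210.6 230.3] [208.83544304 231.29113924] [196 228  27   8 158]
[258.3 226.1] [259.63354037 227.14285714] [247 224  27   8 161]
[342.8 218.7] [340.62987013 220.37662338] [328 217  26   8 154]
[391.2 214.8] [391.51592357 216.21019108] [379 213  26   8 157]
[[ 0.53367052  0.27978736]
 [ 0.54481025  0.15524405]
 [ 0.56299223 -0.04374723]
 [ 0.57422609 -0.16902975]] [[ 0.59235097  0.27815994]
 [ 0.60240295  0.17092997]
 [ 0.62898561 -0.04351471]
 [ 0.63760635 -0.16249587]]
pads 5.172728086822449 [0.61368042 0.06097312] [[-0.0, -0.1], [0.1, -0.1], [-0.1, -0.3], [-0.0, 0.5]]
all 5.602113296138924 [0.61448734 0.06109531] [[-0.9, -0.6], [0.2, -0.5], [1.5, -0.5], [2.5, 0.3], [0.2, 6.9], [2.3, -10.3], [-4.7, 5.1], [-1.2, -0.3]]
```

View pics/topz.png

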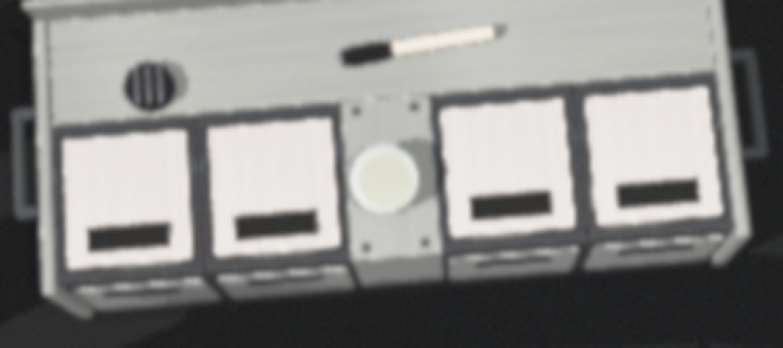

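```bash
python3 - <<'E'
from h import *
s=read_state();q=s["tool_rot"];R=Rot.from_quat([q[1],q[2],q[3],q[0]]).as_matrix();print(np.round(R,3))
# tool x horizontal angle relative to console y
a=np.degrees(np.arctan2(R[1,0],R[0,0]));print("tool x az",a,"want",90+5.17,"or",-84.83)
for c in("scene","top"):
    d=np.load(f"{c}0.npy");m=cams.camera_model(c);q=m["rotation"];Rc=Rot.from_quat([q[1],q[2],q[3],q[0]]).as_matrix()
    v,u=np.mgrid[:480,:640];P=np.stack([(u-m["cx"])/m["fx"]*d,(v-m["cy"])/m["fy"]*d,d],-1)@Rc.T+m["xyz"]
    P=P[d>0]
    print(c);
    for x0 in np.arange(-.1,.9,.1):
        row=[]
        for y0 in np.arange(1.0,-.4,-.1):
            k=(abs(P[:,0]-x0)<.05)&(abs(P[:,1]-y0)<.05);row.append(int(1000*P[k,2].max()) if k.any() else -1)
        print(round(x0,1),row)
E
```

```text
[[ 0.302 -0.    -0.953]
 [ 0.953 -0.     0.302]
 [-0.    -1.    -0.   ]]
tool x az 72.42133757859571 want 95.17 or -84.83
scene
-0.1 [-1, 522, 527, 14, 10, 13, 11, 12, 10, 21, 356, 313, 8, 11]
0.0 [-1, 466, 486, 10, 12, 10, 9, 11, 449, 587, 485, 343, 9, 11]
0.1 [224, 327, 325, 11, 8, 738, 734, 724, 721, 617, 465, 344, 10, 10]
0.2 [271, 324, 347, 613, 688, 755, 758, 10, 14, 10, 12, 11, 9, 10]
0.3 [10, 274, 299, 597, 601, 68, 103, 104, 23, 20, 10, 10, 13, 9]
0.4 [31, 37, 38, 9, 132, 136, 67, 103, 25, 22, 11, 10, 14, 16]
0.5 [42, 333, 331, 8, 137, 139, 141, 152, 149, 147, 147, 147, 145, 130]
0.6 [38, 331, 333, 88, 93, 93, 149, 154, 149, 174, 177, 150, 149, 111]
0.7 [7, 67, 66, 93, 94, 96, 178, 180, 179, 171, 160, 148, 152, 111]
0.8 [-734, 83, 85, 94, 89, 93, 9, 10, 179, 179, 181, 180, 179, 11]
top
-0.1 [-1, -1, -1, -1, 6, -1, -1, -1, -1, -1, -1, 20, 9, 8]
0.0 [-1, -1, 11, 8, 10, 10, 11, 11, 10, 224, 456, 346, 11, 10]
0.1 [-1, -1, 9, 9, 11, 11, 755, 818, 726, 597, 465, 344, 9, 12]
0.2 [-1, -2, 10, 307, 349, 66, 103, 11, 10, 13, 9, 10, 10, 12]
0.3 [-1, 6, 9, 12, 11, 66, 106, 104, 23, 23, 12, 10, 14, 11]
0.4 [-1, 34, 36, 9, 136, 139, 69, 101, 24, 22, 11, 11, 14, 11]
0.5 [-1, 56, 75, 9, 138, 138, 149, 150, 149, 148, 149, 148, 150, 11]
0.6 [-1, 38, 82, 94, 93, 93, 151, 158, 151, 177, 175, 151, 152, 113]
0.7 [-1, 68, 69, 94, 94, 97, 179, 181, 182, 180, 162, 148, 153, 113]
0.8 [-1, 86, 85, 9, 90, 95, 10, 11, 180, 182, 181, 184, 183, 10]
```

carry_out --commands '[[[12,-16,10,0,0,0.05,-1],[40,-50,20,0,0,0.1,-1],[64,-82,20,0,0,0.15,-1],[88,-114,20,0,0,0.2,-1],[112,-146,20,0,0,0.25,-1],[136,-178,20,0,0,0.3,-1],[160,-210,20,0,0,0.35,-1],[184,-242,20,0,0,0.397,-1]]]'

```text
clock: 1.07
tcp_pos: [0.404, 0.4475, 0.2516]
tool_rot: [-0.476, 0.476, 0.523, -0.522]
wrist_force: [0.9, -0.1, -0.6]
width: 0.002
```

carry_out --commands '[[[24,-31,0,0,0,0,-1],[48,-62,-10,0,0,0,-1],[72,-93,-20,0,0,0,-1],[96,-124,-40,0,0,0,-1],[118,-153,-60,0,0,0,-1],[131,-169,-85,0,0,0,-1],[131,-169,-97,0,0,0,-1],[131,-169,-97,0,0,0,-1]]]'

```text
clock: 1.73
tcp_pos: [0.5331, 0.2771, 0.1514]
tool_rot: [0.478, -0.478, -0.519, 0.523]
wrist_force: [-1.3, 1.0, 0.9]
width: 0.003
```

```bash
python3 - <<'E'
from h import *
s=read_state();print(s["clock"],s["tcp_pos"],s["wrist_force"],s["wrist_torque"])
im,d=cams.get_image("wrist");cv2.imwrite("pics/w1.png",im)
E
```

```text
1.7333 [0.5330996  0.27705102 0.15136621] [-1.31068546  1.04362795  0.87214025] [-0.0166859   0.10089483 -0.01873806]
```

View pics/w1.png

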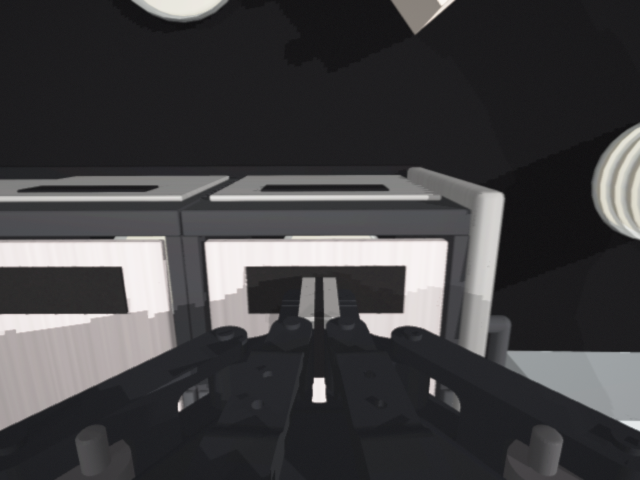

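The wrist view shows the shut fingers at (320,300), over the first pad and aligned with it. I'll lower slowly onto it.

carry_out --commands '[[[0,0,-3,0,0,0,-1],[0,0,-6,0,0,0,-1],[0,0,-8,0,0,0,-1],[0,0,-8,0,0,0,-1],[0,0,-8,0,0,0,-1]]]'

```text
clock: 2.2
tcp_pos: [0.5337, 0.281, 0.1468]
tool_rot: [-0.477, 0.477, 0.523, -0.522]
wrist_force: [0.2, -1.2, 0.5]
width: -0.002
```

carry_out --commands '[[[0,0,-2,0,0,0,-1],[0,0,-3,0,0,0,-1],[0,0,-4,0,0,0,-1],[0,0,-4,0,0,0,-1],[0,0,-4,0,0,0,-1]]]'

```text
clock: 2.62
tcp_pos: [0.534, 0.2801, 0.1422]
tool_rot: [0.477, -0.477, -0.522, 0.522]
wrist_force: [0.0, 0.6, 0.1]
width: -0.002
```

carry_out --commands '[[[0,0,-1,0,0,0,-1],[0,0,-1,0,0,0,-1],[0,0,-1,0,0,0,-1]]]'

```text
clock: 2.87
tcp_pos: [0.534, 0.2801, 0.1417]
tool_rot: [-0.477, 0.477, 0.522, -0.522]
wrist_force: [-1.4, -0.1, 3.9]
width: 0.0
```

carry_out --commands '[[[0,0,-1,0,0,0,-1],[0,0,-1,0,0,0,-1],[0,0,-1,0,0,0,-1]]]'

```text
clock: 3.12
tcp_pos: [0.534, 0.2801, 0.1412]
tool_rot: [-0.477, 0.477, 0.522, -0.522]
wrist_force: [-2.0, -0.7, 8.7]
width: 0.001
```

The first pad stiffened to 8.7 N within about 1 mm, so this flap is bolted. I'll move to the second pad.

carry_out --commands '[[[0,0,12,0,0,0,-1],[2,-25,15,0,0,0,-1],[5,-58,15,0,0,0,-1],[8,-91,15,0,0,0,-1],[11,-118,15,0,0,0,-1],[11,-125,10,0,0,0,-1],[11,-125,5,0,0,0,-1],[11,-125,4,0,0,0,-1]]]'

```text
clock: 3.78
tcp_pos: [0.5446, 0.1557, 0.1436]
tool_rot: [0.477, -0.477, -0.522, 0.522]
wrist_force: [-0.3, 0.5, -0.1]
width: -0.001
```

carry_out --commands '[[[0,0,-1,0,0,0,-1],[0,0,-2,0,0,0,-1],[0,0,-3,0,0,0,-1],[0,0,-3,0,0,0,-1],[0,0,-3,0,0,0,-1]]]'

```text
clock: 4.2
tcp_pos: [0.545, 0.1572, 0.1417]
tool_rot: [-0.477, 0.476, 0.523, -0.522]
wrist_force: [-0.6, 1.9, 3.7]
width: -0.004
```

carry_out --commands '[[[0,0,-1,0,0,0,-1],[0,0,-1,0,0,0,-1],[0,0,-1,0,0,0,-1]]]'

```text
clock: 4.45
tcp_pos: [0.5451, 0.1569, 0.1412]
tool_rot: [-0.477, 0.476, 0.523, -0.522]
wrist_force: [-3.7, 3.2, 7.5]
width: -0.002
```

The second pad also resists, at 7.5 N. I'll go up and over the small dishes to the third.

carry_out --commands '[[[0,0,30,0,0,0,-1],[0,0,65,0,0,0,-1],[2,-25,75,0,0,0,-1],[6,-60,75,0,0,0,-1],[9,-100,75,0,0,0,-1],[13,-140,75,0,0,0,-1],[16,-175,75,0,0,0,-1],[18,-199,70,0,0,0,-1]]]'

```text
clock: 5.12
tcp_pos: [0.5633, -0.0493, 0.2109]
tool_rot: [0.477, -0.479, -0.521, 0.521]
wrist_force: [0.3, 0.3, -0.0]
width: -0.002
```

carry_out --commands '[[[0,0,-30,0,0,0,-1],[0,0,-50,0,0,0,-1],[0,0,-60,0,0,0,-1],[0,0,-65,0,0,0,-1],[0,0,-66,0,0,0,-1],[0,0,-66,0,0,0,-1]]]'

```text
clock: 5.62
tcp_pos: [0.5634, -0.0435, 0.1446]
tool_rot: [-0.477, 0.477, 0.522, -0.522]
wrist_force: [0.6, 0.3, 0.5]
width: 0.003
```

carry_out --commands '[[[0,0,-1,0,0,0,-1],[0,0,-2,0,0,0,-1],[0,0,-3,0,0,0,-1],[0,0,-3,0,0,0,-1],[0,0,-3,0,0,0,-1]]]'

```text
clock: 6.03
tcp_pos: [0.5636, -0.0436, 0.1419]
tool_rot: [-0.477, 0.477, 0.522, -0.522]
wrist_force: [0.8, 0.2, 1.8]
width: -0.0
```

carry_out --commands '[[[0,0,-1,0,0,0,-1],[0,0,-1,0,0,0,-1],[0,0,-1,0,0,0,-1]]]'

```text
clock: 6.28
tcp_pos: [0.5636, -0.0437, 0.1413]
tool_rot: [-0.477, 0.477, 0.522, -0.522]
wrist_force: [-1.5, 0.6, 6.7]
width: -0.003
```

The third pad is bolted as well, at 6.7 N after 0.6 mm. Next is the fourth.

carry_out --commands '[[[0,0,12,0,0,0,-1],[2,-25,15,0,0,0,-1],[5,-58,15,0,0,0,-1],[8,-91,15,0,0,0,-1],[11,-118,15,0,0,0,-1],[11,-125,10,0,0,0,-1],[11,-125,5,0,0,0,-1],[11,-125,4,0,0,0,-1]]]'

```text
clock: 6.95
tcp_pos: [0.5728, -0.1681, 0.143]
tool_rot: [0.478, -0.476, -0.522, 0.522]
wrist_force: [-0.1, 0.4, 0.9]
width: -0.003
```

carry_out --commands '[[[0,0,-1,0,0,0,-1],[0,0,-2,0,0,0,-1],[0,0,-3,0,0,0,-1],[0,0,-3,0,0,0,-1],[0,0,-3,0,0,0,-1]]]'

```text
clock: 7.37
tcp_pos: [0.5743, -0.168, 0.1414]
tool_rot: [-0.476, 0.477, 0.523, -0.522]
wrist_force: [0.8, -0.2, -0.1]
width: -0.002
```

carry_out --commands '[[[0,0,-1,0,0,0,-1],[0,0,-2,0,0,0,-1],[0,0,-2,0,0,0,-1]]]'

```text
clock: 7.62
tcp_pos: [0.5743, -0.1684, 0.1394]
tool_rot: [-0.477, 0.477, 0.522, -0.522]
wrist_force: [-0.5, 1.4, 2.0]
width: 0.006
```

The fourth pad gives way at only 2 N, so this is the flap in service. I'll compute the arc path for opening it.

```bash
python3 - <<'E'
import numpy as np
a=np.radians(5.17);ex=np.array([np.cos(a),np.sin(a)]);ey=np.array([-np.sin(a),np.cos(a)])
pv=np.array([.61368,.06097])-.225*ey;print(pv)
c0=np.array([.5743,-.1682]);z0=139.4
for t in (.1,.2,.3,.4,.5,.6,.7,.8,.9,1.0,1.05,1.1,1.15):
    c,s=np.cos(t),np.sin(t);x=-55*c-6*s-11;z=136-55*s+6*c
    w=(pv+ex*x/1e3-c0)*1e3;print(t,np.round(w,1),round(z-z0,1),'X',round(x,1))
E
```

```text
[ 0.633955   -0.16311464]
0.1 [-6.4 -0.9] -2.9 X -66.3
0.2 [-6.2 -0.9] -8.4 X -66.1
0.3 [-5.4 -0.8] -13.9 X -65.3
0.4 [-4.1 -0.7] -19.3 X -64.0
0.5 [-2.2 -0.5] -24.5 X -62.1
0.6 [ 0.1 -0.3] -29.5 X -59.8
0.7 [ 3. -0.] -34.2 X -56.9
0.8 [6.3 0.3] -38.7 X -53.6
0.9 [10.   0.6] -42.8 X -49.9
1.0 [14.1  1. ] -46.4 X -45.8
1.05 [16.3  1.2] -48.1 X -43.6
1.1 [18.5  1.4] -49.7 X -41.3
1.15 [20.9  1.6] -51.2 X -38.9
```

carry_out --commands '[[[-2,0,-2,0,0,0,-1],[-4,-1,-5,0,0,0,-1],[-6,-1,-8,0,0,0,-1],[-6,-1,-11,0,0,0,-1],[-5,-1,-14,0,0,0,-1],[-5,-1,-17,0,0,0,-1],[-4,-1,-19,0,0,0,-1],[-4,-1,-19,0,0,0,-1]]]'

```text
clock: 8.28
tcp_pos: [0.5693, -0.1701, 0.1195]
tool_rot: [0.477, -0.477, -0.522, 0.522]
wrist_force: [0.4, 0.0, 0.1]
width: -0.001
```

```bash
python3 - <<'E'
from h import *
im,d=cams.get_image("wrist");cv2.imwrite("pics/w2.png",im)
E
```

```text
(no output)
```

View pics/w2.png

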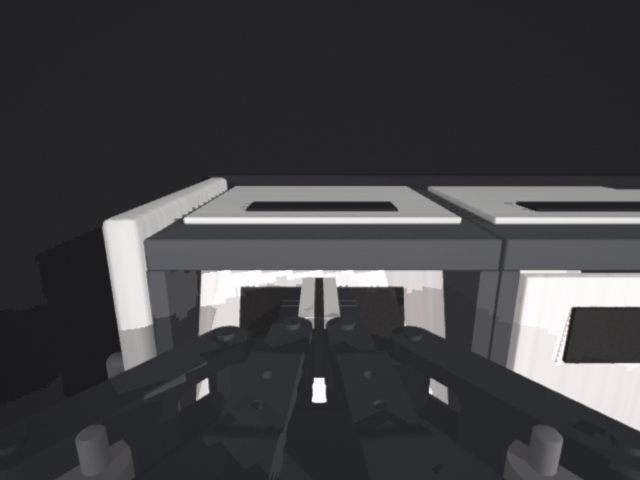

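The wrist view shows the fourth flap dipped under the fingers, with its pad at (320,300). I'll continue along the arc.

carry_out --commands '[[[1,0,-3,0,0,0,-1],[2,0,-6,0,0,0,-1],[4,1,-10,0,0,0,-1],[7,1,-15,0,0,0,-1],[10,1,-20,0,0,0,-1],[14,2,-24,0,0,0,-1],[14,2,-24,0,0,0,-1]]]'

```text
clock: 8.92
tcp_pos: [0.5841, -0.1677, 0.095]
tool_rot: [0.477, -0.477, -0.522, 0.522]
wrist_force: [-0.9, 0.4, -0.5]
width: 0.002
```

carry_out --commands '[[[2,0,-2,0,0,0,-1],[4,0,-4,0,0,0,-1],[6,0,-5,0,0,0,-1],[6,0,-5,0,0,0,-1]]]'

```text
clock: 9.25
tcp_pos: [0.5895, -0.1673, 0.0907]
tool_rot: [0.477, -0.476, -0.522, 0.522]
wrist_force: [-2.9, 1.1, -0.1]
width: -0.002
```

```bash
python3 - <<'E'
from h import *
im,d=cams.get_image("scene");cv2.imwrite("pics/s2.png",cv2.resize(im[200:350,200:400],None,fx=4,fy=4,interpolation=cv2.INTER_CUBIC))
E
```

```text
(no output)
```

View pics/s2.png

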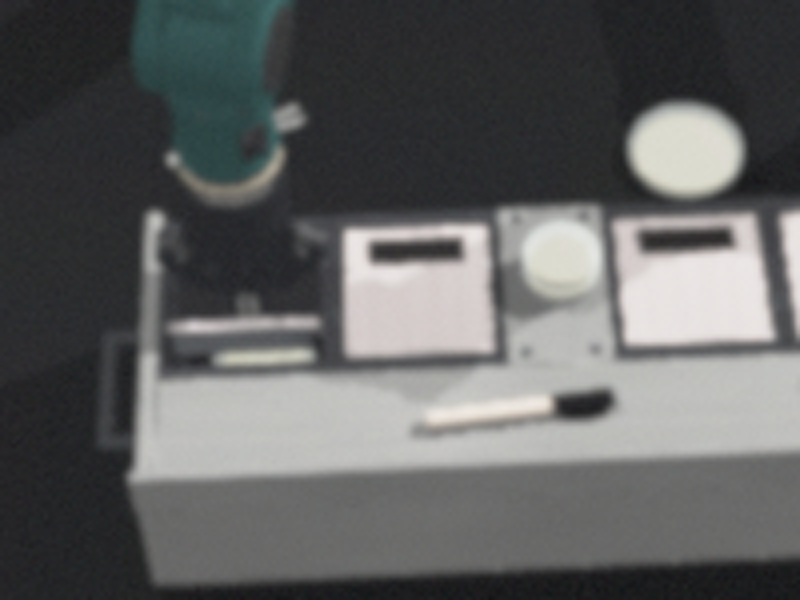

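The scene view shows the flap standing steep, with its upper edge at about (245,325) in the crop. The contact geometry gives about 1.0 rad. I'll push a little further, then retreat and measure.

carry_out --commands '[[[2,0,-1,0,0,0,-1],[4,0,-3,0,0,0,-1],[5,0,-3,0,0,0,-1],[5,0,-3,0,0,0,-1]]]'

```text
clock: 9.63
tcp_pos: [0.5951, -0.1675, 0.0881]
tool_rot: [-0.477, 0.477, 0.522, -0.522]
wrist_force: [-3.4, 0.9, 0.1]
width: -0.004
```

carry_out --commands '[[[-4,0,2,0,0,0,-1],[-8,0,12,0,0,0,-1],[-10,0,40,0,0,0,-1],[-10,0,75,0,0,0,-1],[-12,0,110,0,0,0,-1],[-40,0,135,0,0,0,-1],[-70,0,150,0,0,0,-1],[-80,0,150,0,0,0,-1]]]'

```text
clock: 10.3
tcp_pos: [0.514, -0.1694, 0.2431]
tool_rot: [-0.475, 0.48, 0.523, -0.521]
wrist_force: [-0.1, -0.6, -0.0]
width: 0.001
```

```bash
python3 - <<'E'
from h import *
for c in("wrist","scene","top"):
    m=cams.camera_model(c);im,d=cams.get_image(c);cv2.imwrite(f"pics/{c}3.png",im);np.save(f"{c}3.npy",d)
    q=m["rotation"];Rc=Rot.from_quat([q[1],q[2],q[3],q[0]]).as_matrix()
    v,u=np.mgrid[:480,:640];P=np.stack([(u-m["cx"])/m["fx"]*d,(v-m["cy"])/m["fy"]*d,d],-1)@Rc.T+m["xyz"]
    a=np.radians(5.17);ex=np.array([np.cos(a),np.sin(a)]);ey=np.array([-np.sin(a),np.cos(a)])
    L=P[...,:2]-[.61368,.06097];X=L@ex*1e3;Y=L@ey*1e3;Z=P[...,2]*1e3-140
    k=(d>0)&(abs(Y+225)<40)&(X<32)&(X>-80)&(Z>-100)&(Z<40)
    print(c,k.sum())
    for x0 in range(-80,30,5):
        kk=k&(X>=x0)&(X<x0+5)
        if kk.sum()>3:print(x0+2.5,kk.sum(),np.round(np.percentile(Z[kk],[10,50,90]),1))
print(read_state()["clock"])
E
```

```text
wrist 578
-42.5 4 [-99.5 -99.4 -99.3]
-37.5 130 [-74.2 -70.  -62.9]
-32.5 102 [-63.4 -58.1 -52.8]
-27.5 51 [-53.3 -50.1 -46.9]
-22.5 5 [-44.3 -42.  -41.2]
-2.5 136 [0.6 4.1 8.2]
2.5 150 [ 8.6 12.9 15.7]
scene 285
-77.5 25 [-83.5 -42.6 -10.3]
-32.5 5 [-98.3 -97.4 -96.8]
7.5 11 [14.5 19.5 22.1]
12.5 52 [14.6 20.5 25.8]
17.5 50 [13.3 19.4 24.8]
22.5 75 [-2.  14.1 21.3]
27.5 59 [ 7.4 14.4 18.7]
top 813
-52.5 5 [-100.   -99.1  -97.9]
-47.5 5 [-99.5 -98.3 -96.4]
-42.5 5 [-98.3 -96.9 -96.5]
-37.5 37 [-99.5 -72.9 -67.8]
-32.5 62 [-69.8 -59.8 -53.2]
-27.5 53 [-54.8 -49.5 -43.7]
-22.5 56 [-46.5 -40.9 -35.7]
-17.5 62 [-38.2 -31.  -25.6]
-12.5 70 [-27.3 -20.  -13.9]
-7.5 69 [-15.8  -9.3  -3. ]
-2.5 67 [-5.   0.3  6.6]
2.5 76 [ 5.2 11.  16.9]
7.5 73 [15.5 21.3 27. ]
12.5 42 [22.2 24.5 27. ]
17.5 47 [20.2 21.7 25.5]
22.5 41 [17.4 19.6 23. ]
27.5 40 [15.1 17.8 19.3]
10.45
```

View pics/wrist3.png

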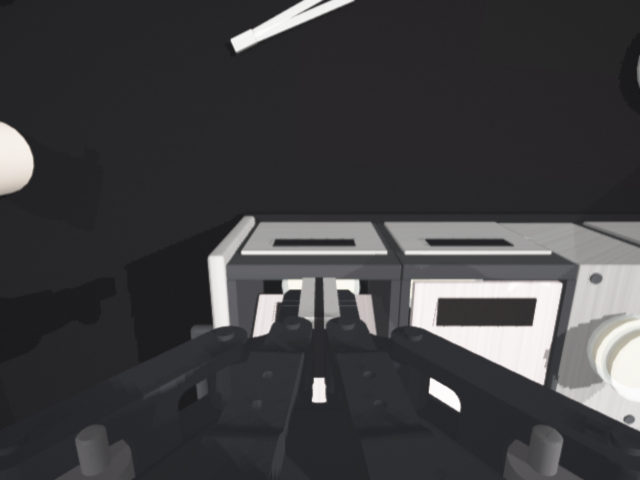

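View pics/top3.png

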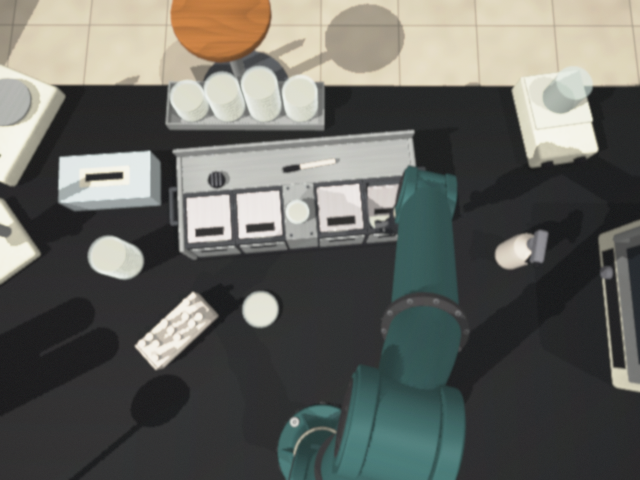

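```bash
python3 - <<'E'
from h import *
for c in("wrist","top"):
    m=cams.camera_model(c);d=np.load(f"{c}3.npy")
    q=m["rotation"];Rc=Rot.from_quat([q[1],q[2],q[3],q[0]]).as_matrix()
    v,u=np.mgrid[:480,:640];P=np.stack([(u-m["cx"])/m["fx"]*d,(v-m["cy"])/m["fy"]*d,d],-1)@Rc.T+m["xyz"]
    a=np.radians(5.17);ex=np.array([np.cos(a),np.sin(a)]);ey=np.array([-np.sin(a),np.cos(a)])
    L=P[...,:2]-[.61368,.06097];X=L@ex*1e3;Y=L@ey*1e3;Z=P[...,2]*1e3-140
    k=(d>0)&(abs(Y+225)<48)&(X<8)&(X>-38)&(Z>-78)&(Z<25)
    p=np.c_[X[k],Z[k]]
    for i in range(4):
        mu=np.median(p,0) if i==0 else p.mean(0);w=np.linalg.svd(p-mu,full_matrices=False)[2][0];n=np.array([-w[1],w[0]]);r=(p-mu)@n;p=p[abs(r)<max(3,2.5*np.median(abs(r)))]
    w=w*np.sign(w[0]);print(c,len(p),"theta",np.arctan2(w[1],w[0]),np.std(r), "offset from pivot", abs((np.array([0,-4])-mu)@n))
im=cv2.imread("pics/scene3.png");cv2.imwrite("pics/s3z.png",cv2.resize(im[200:350,200:400],None,fx=4,fy=4,interpolation=cv2.INTER_CUBIC))
E
```

```text
wrist 1133 theta 1.1235633964570721 0.7740075928514828 offset from pivot 2.621845290153479
top 598 theta 1.1243461507945571 1.3397978099225802 offset from pivot 4.366216668966812
```

View pics/s3z.png

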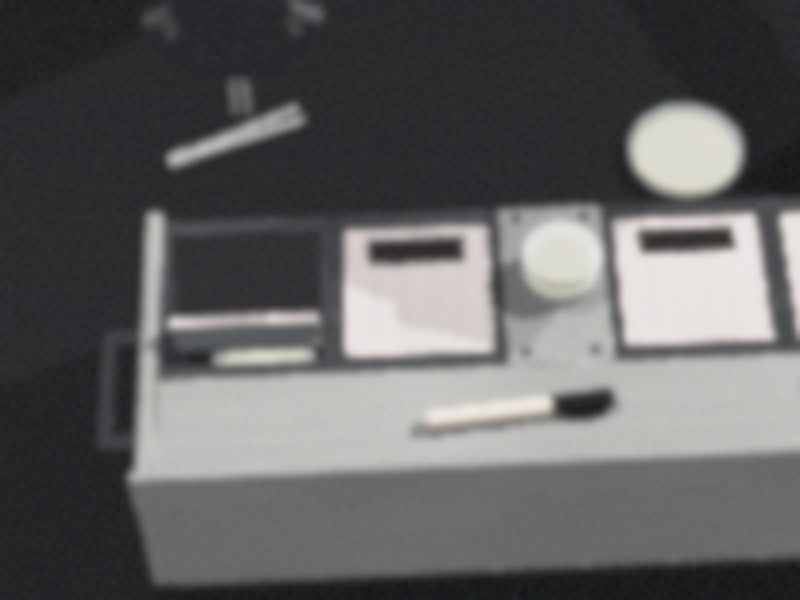

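Both cameras put the flap at 1.12 rad, with its top still standing after release. The dishes, pen, forceps and the other flaps look unmoved. I'm handing in.

```bash
python3 - <<'E'
from h import *
s=read_state();print(s["clock"],np.round(s["dq"],3),np.round(s["wrist_force"],1),s["tcp_pos"]);print(ticket.finish_job())
E
```

```text
10.45 [-0.007  0.045 -0.013 -0.032 -0.002 -0.003  0.001] [-0.1  0.1 -0.5] [ 0.515402   -0.16829728  0.23942473]
the job is handed in; nothing more can be done
None
```

The flap in service is the rightmost one (seen from the robot, console y = −225 mm), and it now stands open by itself at about 1.12 rad, roughly 90 % of the way to its stop.

- **Finding it:** I pressed the pads lightly from left to right with the shut fingertips. The first three stiffened to 8.7, 7.5 and 6.7 N within about 1 mm, so they are bolted. The fourth gave way under about 2 N.
- **Opening it:** I pushed it down along its arc, reading no more than about 3.5 N at the wrist between pushes, then backed the arm out clear of the console.
- **Last checks:** After release, flap angles fitted separately to the wrist and top camera depth agreed at 1.12 rad. By eye, the dishes, pen, forceps and other flaps had not moved in the last scene and top pictures; I did not measure their positions.
- **Small disagreement:** The wrist camera put the flap's plane 2.6 mm from the pivot, against about 4 mm expected and 4.4 mm from the top camera. That is within the calibration error.

I handed the job in at 10.45 s, with the robot touching nothing; the arm was still settling slightly (joint speeds up to 0.045 rad/s).

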